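# Trip the sample slide's pedal lock and bring the cup to the notch

### The job

The sample slide on the bench is locked: press its pedal fully down to the stop and let it come back up, then take the upright tab on the carriage and slide the carriage along the rail until you feel its spring ball drop into the notch, with the sample cup below the reading head. Do not run the carriage on to the far end of the rail, keep the cup in its nest, and leave the label roll, the vial and the beaker alone. Finish still gripping the tab, holding the carriage at rest in the notch.

Things in the scene. Friction and masses are not known exactly. Their poses are not given: they have to be found in the camera images.
- base: fixed aluminium base plate of the sample slide, 110 x 300 x 10 mm, a steel rail along its middle; origin under its centre, on the bench. +y: the way the carriage slides from home (to the robot's left at yaw 0; yaw within 0.2 rad); +x: away from the robot. Home is the -y end; the pedal stands in front of (-x of) it
- strip_line (a point): point on the base, 38 mm to +x of its origin, 20 mm up: top face of the steel index strip (12 mm wide, 10 mm high, along base y). The strip has one notch, 13 mm wide, and is clamped elsewhere each time: the notch is reached at 55 to 115 mm of carriage travel
- head_post_line (a point): point on the base, 143 mm to +x of its origin: the reading head's post stands somewhere on the line through it along base y, in line with the notch (fixed to the same strip). The head, a black cylinder 32 mm across held from the post, is 57 mm nearer the robot than the post and spans 88 to 130 mm above the bench; over the cup when the ball is in the notch
- pedal (a joint): pedal angle, rad: 0 up, 0.30 on its stop. Dark plate, 60 mm wide, 92 mm long, free end towards the robot. It springs back: needs about 3 N at the pad at first, about 11 N at the stop. On the way down it pushes a bolt out of the carriage's way, fully so only at the stop; the bolt stays down when the pedal comes up. Until then the carriage is locked at home
- pedal_hinge (a point): middle of the pedal's hinge axis (along base y), 50 mm above the bench, at the pedal's end near the rail
- pedal_pad (a point): point on the top of the pedal's rubber pad (46 x 50 mm), on its centre line, 68 mm from the hinge; about 64 mm above the bench at rest, 20 mm lower at the stop; moves with the pedal
- travel (a joint): travel of the carriage along base +y, m: 0 home, 0.15 far end of the rail. Friction about 1 to 2 N plus 4 N per m/s
- carriage: aluminium block on the rail, 64 (x) x 50 (y) x 16 mm, with the tab, the ball and the cup's arm; origin under the block's centre, 26 mm above the bench; axes as the base
- tab (a point): upright black tab fixed on the carriage, to be gripped: 30 mm (base x) by 14 mm (base y, the way it slides) by 50 mm high; this point is its centre, 70 mm above the bench, top at 95 mm; its lowest 3 mm is a wider foot, 34 x 22 mm. The carriage's top is 42 mm above the bench. Grip it across its 14 mm, the fingers closing along base y
- ball (a joint): drop of the carriage's spring ball (12 mm across), m: under 0.0008 while it rides on the strip, 0.003 in the notch; fully down within 1.3 mm of the notch's middle, half down at 2.5 mm. Falling in pulls the carriage on with some 3 to 5 N along the rail; climbing out on either side resists with up to 18 N, then lets go
- ball_stem (a point): top of the ball's small black-headed stem, 53 mm to base +x of the tab, on the carriage; it goes down 3 mm with the ball
- cup: loose aluminium sample cup, 52 mm across, 22 mm high, standing in a shallow ring (the nest) on the carriage's arm, 110 mm to base +x of the tab; origin at the centre of its underside, 38 mm above the bench
- slope_case: fixed case with a sloping blue lid between the robot's start and the slide, not part of the job, an obstacle to go round or over: about 270 x 270 mm, origin near the middle of its underside, highest (about 215 mm) along the side towards the slide
- roll: label roll lying flat, 62 mm across, 25 mm high, origin under its centre; a bystander
- vial: glass vial with cap, 27 mm across, 66 mm high, standing; origin under its centre; a bystander
- beaker: clear beaker, 68 mm across, 90 mm high; origin under its centre; a bystander
Not all that is in view belongs to the job. What is shaped like the cup but yellow is not meant.

How it is judged:
On the way, in this order (a step that is already met when the one before it is completed fails the run):
1. the pedal is pressed down to its stop (value of joint pedal above 0.27 rad), for 0.2 s.
2. the pedal has come back up (value of joint pedal below 0.05 rad), for 0.1 s.
3. the carriage is drawn away from home by its tab (value of joint travel above 0.02 m and contact force between the fingers and carriage above 2 N), for 0.1 s.
At the end, for the whole second after the job is handed in: The spring ball is in the notch (dropped by more than 1.4 mm of its 3 mm, that is within about 2.5 mm of the notch's middle), the carriage is at rest (under 10 mm/s), the fingers still grip its tab (more than 6 N), the pedal is up (under 0.05 rad), and the cup stands level in its nest (value of joint ball above 0.0014 m and velocity of joint travel between -0.01 and 0.01 m/s and value of joint travel between 0.045 and 0.125 m and contact force between the fingers and carriage above 6 N and value of joint pedal below 0.05 rad and horizontal distance between cup and tab between 0.102 and 0.118 m and z of cup in the frame of carriage below 0.017 m and angle between cup's own z axis and vertical below 0.1 rad); the arm keeps its last pose, push and grip.
It fails at once if the carriage is run to the far end of the rail (value of joint travel above 0.145 m).
It fails at once if the sample cup is thrown out of its nest (angle between cup's own z axis and vertical above 0.5 rad or horizontal distance between cup and tab above 0.13 m).
It fails at once if a bystander is disturbed (distance of any of roll, vial, beaker from where it was at the start of the episode above 0.02 m).
It also fails if it takes over 70 s, if anything falls off the work surface, if the arm or the gripper's body presses on something with over 40 N, if the wrist force passes 120 N, or if a joint passes its speed limit or range.

### The arm

A 6-joint arm with a two-finger parallel gripper is mounted at the origin on a cart in front of the work surface, level with it; the furniture and walls round the work are solid. World frame = base frame: x ahead of the robot, y to its left, z up, the work surface at z = 0. Lengths are in m, angles in rad, forces in N, time in s.
With the tool pointing down it reaches from about 0.3 to 0.775 m from the base axis. Payload 14.6 kg.
Tool frame: the origin (TCP) lies midway between the tips of the shut fingers; the grasp point (between the pads) lies 19 mm behind it (tcp_to_grasp is the distance from the TCP to the grasp point, in m); z points along the fingers, y is the line along which they close (so a half turn about z gives the same grasp; the last joint's range is limited). The gripper opens to 94 mm and grips with 3 to 60 N. Pads are 16 mm wide; open, the fingers measure 119 mm over their backs; the gripper's body (75 mm by 177 mm) begins 78 mm behind the grasp point.
Start: joints at [-1.202, 0.3, 1.521, -0, 1.321, -0.067], TCP at [0.232, -0.499, 0.205] pointing down, gripper open.
Joint ranges: [-3.03, 3.03], [-0.79, 2.21], [0.23, 2.52], [-1.04, 4.18], [0, 3.07], [-2.55, 2.55]. Speed limits (rad/s): [2.22, 2.22, 2.57, 3.14, 3.14, 3.14].

### API

Orientations are given as a rotation vector (axis times angle).
In Python, from rig import read_state, capture, camera_model, close_job, tcp_to_grasp gives the robot as it stands.
- The arm moves only by the tool step_arm, never from a script. Its argument "series" is a list that holds one entry, the list of rows, each a list of 7 numbers: the turn, a rotation vector about the world's x, y, z each as a share of 180 degrees, from -1 to 1, then the shift along the world's x, y, z each as a share of 250 mm, from -1 to 1, then the opening, from 0 (shut) to 1 (fully open). A call has exactly 5 rows; each row is the pose to reach, as a shift and turn from the pose commanded when the call began, turning the shorter way round; what a row does not reach only later rows make up. A row lasts 1/10 s, in which the tool goes at most 50 mm and 8.59 degrees, less where a joint would pass 70% of its speed; a pose out of reach is approached as far as the arm can. A call with a number of a shift or a turn outside -1 to 1 is refused whole. A call with a gripper value outside its range is refused whole. The fingers move at their own pace and stop on an object; "grip_force" is the grip in N (left out, the last holds). Time passes only in rows, so rows that repeat a pose let the fingers close, or fill a call up. It gives the time, the measured TCP pose, the force, the opening and the grip force at its end, in the units of the state.
- read_state(): the state, without advancing time (a new reading comes with each control period).
- capture(name): name is "scene" or "side" or "wrist"; returns the picture (384x512x3 uint8, blue, green, red); there is no depth.
- camera_model(name): a dict with "K" (3x3 intrinsics, pixels), "k1" (the pictures are not rectified: a ray, as slopes to the right and down, at radius r is drawn at 1 + k1 r^2 times it, then the intrinsics apply), "camera_from_world" (4x4, takes a point from world to camera coordinates). Camera axes: x right, y up, looking along -z (the intrinsics and any distortion apply to the point x, -y, -z); pixel columns grow to the right and rows downward; lengths in m; the calibration is good to about 2 mm. A picture is of the moment at which its call begins: read the wrist's pose just before it. camera_model takes no time and is no camera call; for the wrist camera it gives the pose at the moment of the call.
- close_job(): hands the job in; it is judged then, once.
The state is a dict: "t": time; "joint_pos": joint angles; "joint_vel": joint speeds; "joint_efforts": joint torques, N m; "position": TCP position; "eef_rot": TCP orientation; "ft_force": force on the tool from outside, world axes, zero at the start; "torque": the same for the moment, N m; "gripper_width": opening from 0.0 (shut) to 1.0 (fully open); "grip_force": force on a finger pad.
Only numpy, scipy, OpenCV 4.12 (cv2) and the standard library are available. Lean on these libraries where they do the work, as an engineer would, in place of code of your own. Each camera call takes 0.05 s, during which the arm holds its last target. There are 200 camera calls.

## Working session

There is one attempt and no reset: what is moved stays moved. The work goes in short steps, Python scripts to look and compute and a tool call to move; the robot and the scene stay as the last step left them, time stands still between calls to the robot, and variables do not carry over. Pictures are saved under pics/ and viewed, at most 10 in all, crops included, and the job is handed in when it is done.

Besides the shell and the picture viewer there is one more tool, called after "Emit:" by a JSON object that holds its "name" and its "arguments". step_arm: Moves the arm, as the interface text tells. Its arguments: {"type":"object","properties":{"series":{"type":"array","items":{"type":"array","items":{"type":"array","items":{"type":"number","minimum":-1,"maximum":1}}}},"grip_force":{"type":"number"}},"required":["series"]}

```bash
mkdir -p pics
python3 - <<'E'
from rig import *
import cv2,numpy as np
s=read_state();print({k:np.round(v,3).tolist() for k,v in s.items()},tcp_to_grasp)
for n in("scene","side"):
    cv2.imwrite(f"pics/{n}0.png",cv2.resize(capture(n),(800,600)));m=camera_model(n);print(n,np.round(m["K"],1).tolist(),m["k1"],np.round(m["camera_from_world"],3).tolist())
E
```

```text
{'t': 0.0, 'joint_pos': [-1.202, 0.3, 1.522, -0.0, 1.321, -0.067], 'joint_vel': [-0.001, 0.001, 0.0, -0.002, 0.0, -0.001], 'joint_efforts': [0.001, -53.18, -35.273, 0.071, 0.024, -0.0], 'position': [0.232, -0.498, 0.205], 'eef_rot': [-3.066, -0.679, 0.0], 'ft_force': [0.351, -0.38, 0.494], 'torque': [-0.023, 0.01, 0.043], 'grip_force': 0.0, 'gripper_width': 1.001} 0.0188
scene [[463.3, 0.0, 255.6], [0.0, 463.3, 197.6], [0.0, 0.0, 1.0]] 0.03437359861835428 [[-0.8, -0.6, 0.014, 0.482], [0.423, -0.547, 0.723, -0.305], [-0.426, 0.584, 0.691, -0.948], [0.0, 0.0, 0.0, 1.0]]
side [[489.1, 0.0, 247.0], [0.0, 489.1, 187.3], [0.0, 0.0, 1.0]] -0.04705575885609306 [[0.887, -0.461, 0.006, -0.493], [0.284, 0.557, 0.78, -0.238], [-0.363, -0.691, 0.625, -1.154], [0.0, 0.0, 0.0, 1.0]]
```

View pics/scene0.png

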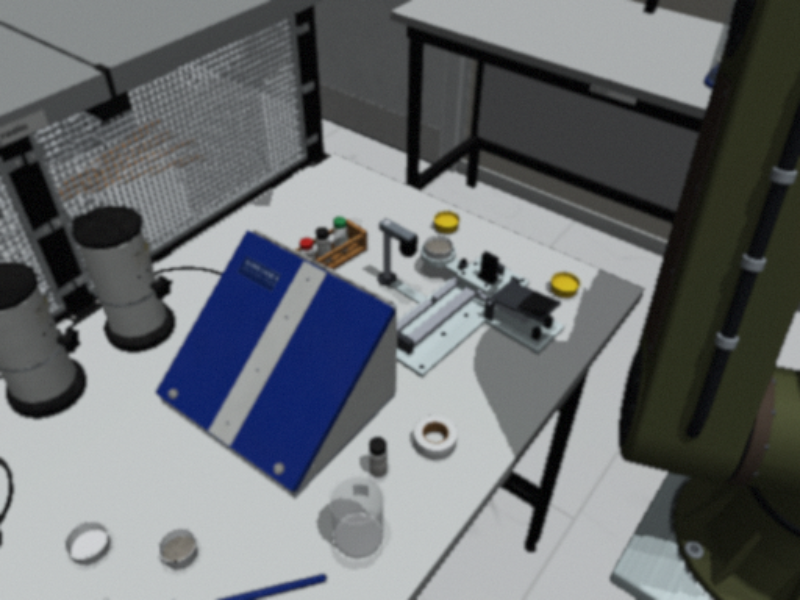

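View pics/side0.png

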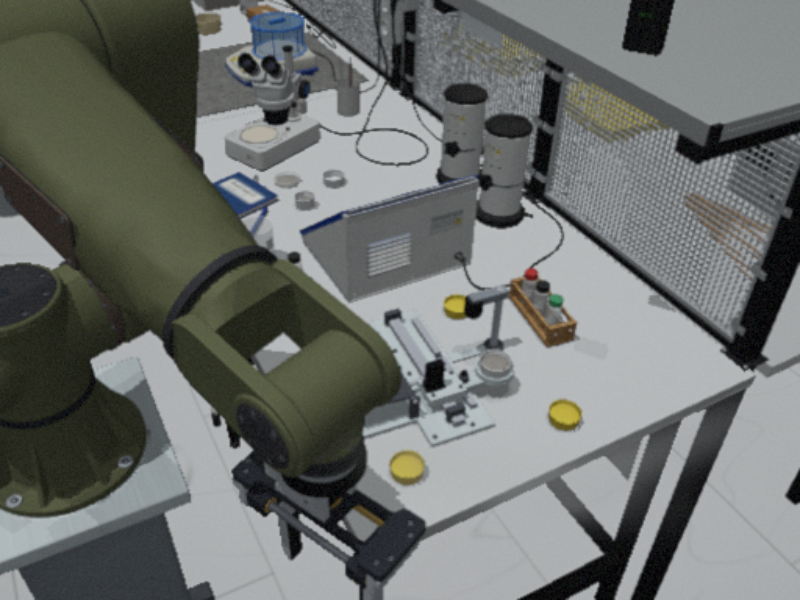

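The scene shows the slide with its tab at about (490,265), the cup at (437,250) and the pedal plate at (527,298). In the side view the tab is at (434,375) and the cup at (495,367). The yellow dishes are decoys: in scene (446,221) and (565,284), in side (457,306), (565,414) and (407,466). The grey cup in the nest next to the stem fits the description. I'll confirm it in enlarged crops.

Run:
```python
from rig import *
import cv2
for n,x,y in(("scene",235,125),("side",215,180)):
    cv2.imwrite(f"pics/{n}1.png",cv2.resize(capture(n)[y:y+120,x:x+150],(750,600),interpolation=cv2.INTER_CUBIC))
```

```text
(no output)
```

View pics/scene1.png

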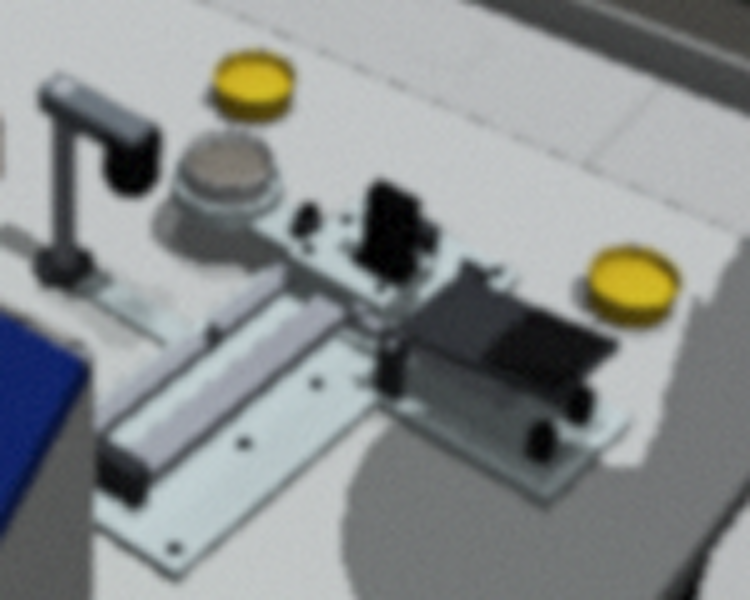

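View pics/side1.png

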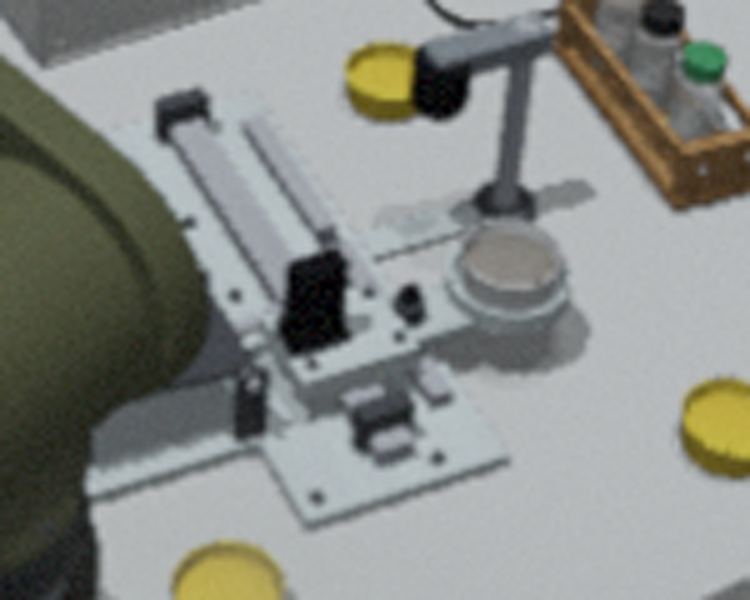

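Both crops agree. The grey cup sits in its nest at scene crop (228,163) and side crop (508,258). The tab top is at scene (393,190) and side (317,262), the stem at (310,208) and (408,293), and the notch at (213,335) and (328,235). The pedal pad is near scene (550,345).

```bash
cat > h.py <<'E'
import numpy as np, cv2
from rig import *
def ray(n,u,v,m=None):
    m=m or camera_model(n);K=m["K"];k=m["k1"];d=np.array([(u-K[0][2])/K[0][0],(v-K[1][2])/K[1][1]]);p=d.copy()
    for _ in range(20):p=d/(1+k*(p@p))
    T=np.array(m["camera_from_world"]);R=T[:3,:3];return -R.T@T[:3,3],R.T@np.array([p[0],-p[1],-1])
def hit(n,u,v,z,m=None):
    c,d=ray(n,u,v,m);return (c+d*(z-c[2])/d[2])
def proj(n,P,m=None):
    m=m or camera_model(n);q=np.array(m["camera_from_world"])@np.r_[P,1];p=np.array([q[0],-q[1]])/-q[2];p*=1+m["k1"]*(p@p);K=m["K"];return np.array([K[0][0]*p[0]+K[0][2],K[1][1]*p[1]+K[1][2]])
E
cat > a.py <<'E'
from h import *
sc=lambda u,v:(235+u/5,125+v/5); sd=lambda u,v:(215+u/5,180+v/5)
A=[("cup",.06,(228,163),(510,257)),("stem",None,(312,206),(408,290)),("tabtop",.095,(395,192),(317,262)),("notch",.02,(213,335),(328,237)),("postfoot",.01,(64,270),(504,205)),("head_c",.109,(131,165),(441,78)),
("corner-x+y",.01,(177,578),None),("corner-x-y",.01,None,(310,523)),("corner+x-y",.01,None,(508,460)),("ped hinge L",.05,(408,325),None),("ped hinge R",.05,(470,264),None),("free R",.064,(618,345),None),("free L",.064,(575,388),None),("pad c",.064,(550,347),None)]
for n,z,a,b in A:
    o=[n]
    if a and z is not None:o.append(np.round(hit("scene",*sc(*a),z),3).tolist())
    if b and z is not None:o.append(np.round(hit("side",*sd(*b),z),3).tolist())
    if a and b:
        c1,d1=ray("scene",*sc(*a));c2,d2=ray("side",*sd(*b));x=np.linalg.lstsq(np.c_[d1,-d2],c2-c1,rcond=None)[0];p,q=c1+d1*x[0],c2+d2*x[1];o+=["tri",np.round((p+q)/2,3).tolist(),round(np.linalg.norm(p-q),4)]
    print(*o)
E
python3 a.py
```

```text
cup [0.651, -0.179, 0.06] [0.654, -0.189, 0.06] tri [0.656, -0.185, 0.055] 0.0025
stem tri [0.598, -0.182, 0.055] 0.0021
tabtop [0.545, -0.176, 0.095] [0.546, -0.179, 0.095] tri [0.546, -0.178, 0.094] 0.0015
notch [0.6, -0.095, 0.02] [0.604, -0.099, 0.02] tri [0.603, -0.098, 0.018] 0.0027
postfoot [0.703, -0.097, 0.01] [0.707, -0.112, 0.01] tri [0.711, -0.105, 0.001] 0.0038
head_c [0.657, -0.094, 0.109] [0.664, -0.103, 0.109] tri [0.663, -0.1, 0.105] 0.0052
corner-x+y [0.52, 0.05, 0.01]
corner-x-y [0.502, -0.256, 0.01]
corner+x-y [0.607, -0.266, 0.01]
ped hinge L [0.507, -0.136, 0.05]
ped hinge R [0.506, -0.198, 0.05]
free R [0.408, -0.175, 0.064]
free L [0.41, -0.134, 0.064]
pad c [0.435, -0.152, 0.064]
```

Run:
```python
from h import *
for n,u,v,z in(("case front low",295,493,0.02),("case back low",397,387,0),("case back top",395,312,.215),("case back top L",252,233,.215),("front L",160,393,0.02),("roll",435,437,.025),("vial",378,445,.066),("beaker",357,500,.09),("rail end stop",123,0,0)):
    print(n,np.round(hit("scene",u/1.5625,v/1.5625,z),3))
```

```text
case front low [0.531 0.328 0.02 ]
case back low [0.543 0.085 0.   ]
case back top [0.515 0.132 0.215]
case back top L [0.78  0.127 0.215]
front L [0.808 0.324 0.02 ]
roll [0.432 0.143 0.025]
vial [0.47  0.226 0.066]
beaker [0.43  0.319 0.09 ]
rail end stop [ 2.123 -0.629  0.   ]
```

Emit:
{"name": "step_arm", "arguments": {"series": [[[0, 0, -0.04, 0.1, 0.16, 0, 0], [0, 0, -0.08, 0.2, 0.32, 0, 0], [0, 0, -0.12, 0.3, 0.48, 0, 0], [0, 0, -0.16, 0.4, 0.64, 0, 0], [0, 0, -0.16, 0.48, 0.8, -0.08, 0]]]}}

```text
t: 0.7
position: [0.3537, -0.2976, 0.1871]
eef_rot: [3.137, -0.112, 0.005]
ft_force: [0.5, 0.5, 0.4]
gripper_width: 0.608
grip_force: 0.0
```

Emit:
{"name": "step_arm", "arguments": {"series": [[[0, 0, 0, 0.08, 0.13, -0.04, 0], [0, 0, 0, 0.16, 0.26, -0.08, 0], [0, 0, 0, 0.24, 0.42, -0.12, 0], [0, 0, 0, 0.34, 0.56, -0.2, 0], [0, 0, 0, 0.34, 0.56, -0.2, 0]]]}}

```text
t: 1.2
position: [0.4379, -0.1549, 0.1334]
eef_rot: [-3.138, 0.098, 0.004]
ft_force: [0.2, -1.3, 0.2]
gripper_width: 0.186
grip_force: 0.0
```

Run:
```python
from h import *
s=read_state();print({k:np.round(v,3).tolist() for k,v in s.items()})
m=camera_model("wrist");I=capture("wrist");cv2.imwrite("pics/w1.png",cv2.resize(I,(800,600)))
for P in((.438,-.158,.064),(.546,-.178,.095)):print(proj("wrist",P,m)*1.5625)
```

```text
{'t': 1.2, 'joint_pos': [-0.419, 0.19, 1.837, 0.001, 1.118, 1.214], 'joint_vel': [-0.091, -0.034, -0.015, -0.014, 0.044, -0.093], 'joint_efforts': [3.371, -42.776, -32.448, 0.245, -0.747, 1.418], 'position': [0.438, -0.155, 0.133], 'eef_rot': [-3.138, 0.098, 0.004], 'ft_force': [0.234, -1.313, 0.219], 'torque': [0.043, -0.029, 0.015], 'grip_force': 0.0, 'gripper_width': 0.186}
[407.62275563 309.03587005]
[437.56329858 101.66695272]
```

View pics/w1.png

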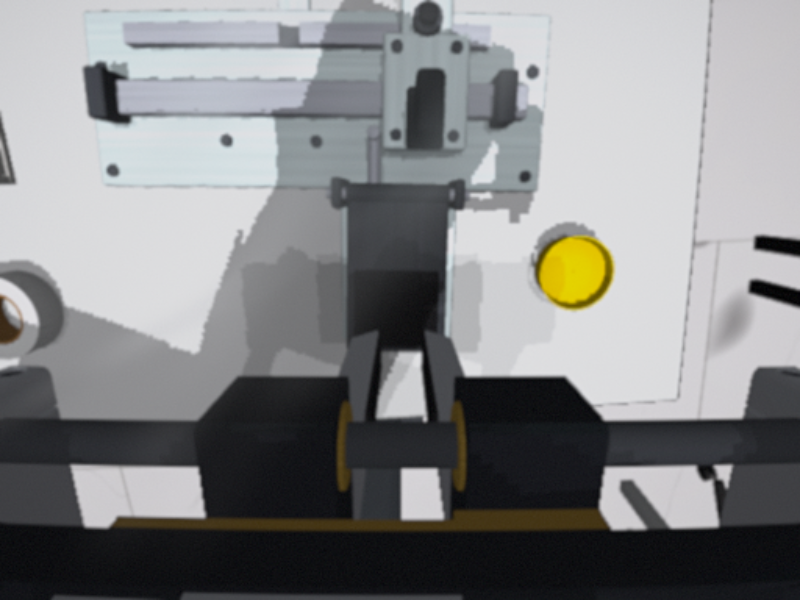

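The pad is centred near (395,310), about 6 mm to +y of my prediction. I'll correct for that and go down.

Emit:
{"name": "step_arm", "arguments": {"series": [[[0, 0, 0, 0, 0.024, -0.08, 0], [0, 0, 0, 0, 0.024, -0.18, 0], [0, 0, 0, 0, 0.024, -0.25, 0], [0, 0, 0, 0, 0.024, -0.29, 0], [0, 0, 0, 0, 0.024, -0.31, 0]]]}}

```text
t: 1.75
position: [0.4367, -0.1533, 0.0579]
eef_rot: [3.14, -0.106, -0.001]
ft_force: [-5.0, -0.7, 6.6]
gripper_width: 0.003
grip_force: 3.1
```

Emit:
{"name": "step_arm", "arguments": {"series": [[[0, 0, 0, 0, 0, -0.02, 0], [0, 0, 0, 0, 0, -0.035, 0], [0, 0, 0, 0, 0, -0.05, 0], [0, 0, 0, 0, 0, -0.05, 0], [0, 0, 0, 0, 0, -0.05, 0]]]}}

```text
t: 2.25
position: [0.4372, -0.1533, 0.0465]
eef_rot: [3.139, -0.106, 0.001]
ft_force: [-5.5, -0.1, 8.4]
gripper_width: 0.002
grip_force: 4.3
```

Emit:
{"name": "step_arm", "arguments": {"series": [[[0, 0, 0, 0, 0, -0.008, 0], [0, 0, 0, 0, 0, -0.012, 0], [0, 0, 0, 0, 0, -0.012, 0], [0, 0, 0, 0, 0, -0.012, 0], [0, 0, 0, 0, 0, -0.012, 0]]]}}

```text
t: 2.75
position: [0.4374, -0.1534, 0.0445]
eef_rot: [3.139, -0.106, 0.002]
ft_force: [-11.7, 2.2, 23.8]
gripper_width: 0.007
grip_force: 12.2
```

Emit:
{"name": "step_arm", "arguments": {"series": [[[0, 0, 0, 0, 0, -0.004, 0], [0, 0, 0, 0, 0, -0.008, 0], [0, 0, 0, 0, 0, -0.008, 0], [0, 0, 0, 0, 0, -0.008, 0], [0, 0, 0, 0, 0, -0.008, 0]]]}}

```text
t: 3.25
position: [0.4376, -0.1535, 0.0438]
eef_rot: [3.139, -0.106, 0.003]
ft_force: [-19.5, 4.5, 43.8]
gripper_width: 0.008
grip_force: 23.3
```

The stop is reached: the force jumps at z ≈ 0.044. I'll let it up now and move over to the tab.

Emit:
{"name": "step_arm", "arguments": {"series": [[[0, 0, 0, 0, 0, 0.04, 0], [0, 0, 0, 0, 0, 0.1, 0], [0, 0, 0, 0, 0, 0.25, 0.4], [0, 0, 0, 0, 0, 0.42, 0.6], [0, 0, 0, 0, 0, 0.5, 0.6]]]}}

```text
t: 3.75
position: [0.4381, -0.1535, 0.1697]
eef_rot: [3.138, -0.106, 0.008]
ft_force: [0.6, 0.2, 0.4]
gripper_width: 0.226
grip_force: 0.0
```

Emit:
{"name": "step_arm", "arguments": {"series": [[[0, 0, 0, 0.1, -0.02, 0.04, 0.6], [0, 0, 0, 0.2, -0.05, 0.04, 0.6], [0, 0, 0, 0.28, -0.07, 0.04, 0.6], [0, 0, 0, 0.28, -0.07, 0.04, 0.6], [0, 0, 0, 0.28, -0.07, 0.04, 0.6]]]}}

```text
t: 4.25
position: [0.5068, -0.1703, 0.1756]
eef_rot: [3.14, -0.105, 0.0]
ft_force: [-0.7, 0.0, 0.2]
gripper_width: 0.595
grip_force: 0.0
```

Run:
```python
from h import *
s=read_state();print({k:np.round(v,3).tolist() for k,v in s.items() if k in("position","eef_rot","gripper_width","ft_force")})
m=camera_model("wrist");I=capture("wrist");cv2.imwrite("pics/w2.png",cv2.resize(I,(800,600)));np.savez("m2",K=m["K"],k1=m["k1"],camera_from_world=m["camera_from_world"])
for P in((.548,-.176,.095),(.603,-.098,.02),(.438,-.152,.064)):print(proj("wrist",P,m)*1.5625)
```

```text
{'position': [0.507, -0.17, 0.176], 'eef_rot': [3.14, -0.105, 0.0], 'ft_force': [-0.657, 0.039, 0.229], 'gripper_width': 0.595}
[407.03879069 237.91267427]
[296.22284871 161.18532779]
[383.13541641 387.44448603]
```

View pics/w2.png

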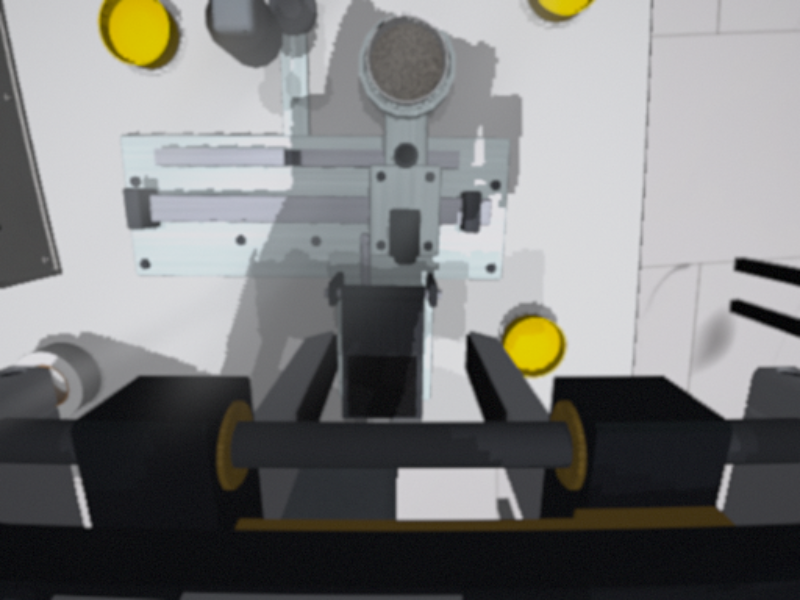

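Run:
```python
from h import *
m=dict(np.load("m2.npz"));m["k1"]=float(m["k1"])
ex=np.array([.9976,-.07,0]);ey=np.array([.07,.9976,0])
for z in(.095,.045):
  for a in(-.015,.015):
    for b in(-.007,.007):print(z,a,b,np.round(proj("wrist",np.array([.548,-.176,z])+a*ex+b*ey,m)*1.5625))
for n,u,v,z in(("notch",292,157,.02),("stem",405,153,.055),("cup",408,60,.06)):print(n,np.round(hit("wrist",u/1.5625,v/1.5625,z,m),4))
cv2.imwrite("pics/w2c.png",cv2.resize(cv2.imread("pics/w2.png")[120:300,270:510],(800,600),interpolation=cv2.INTER_CUBIC))
```

```text
0.095 -0.015 -0.007 [418. 263.]
0.095 -0.015 0.007 [395. 263.]
0.095 0.015 -0.007 [419. 212.]
0.095 0.015 0.007 [395. 212.]
0.045 -0.015 -0.007 [416. 252.]
0.045 -0.015 0.007 [396. 252.]
0.045 0.015 -0.007 [416. 210.]
0.045 0.015 0.007 [396. 209.]
notch [ 0.6062 -0.0952  0.02  ]
stem [ 0.6001 -0.1785  0.055 ]
cup [ 0.6554 -0.184   0.06  ]
```

View pics/w2c.png

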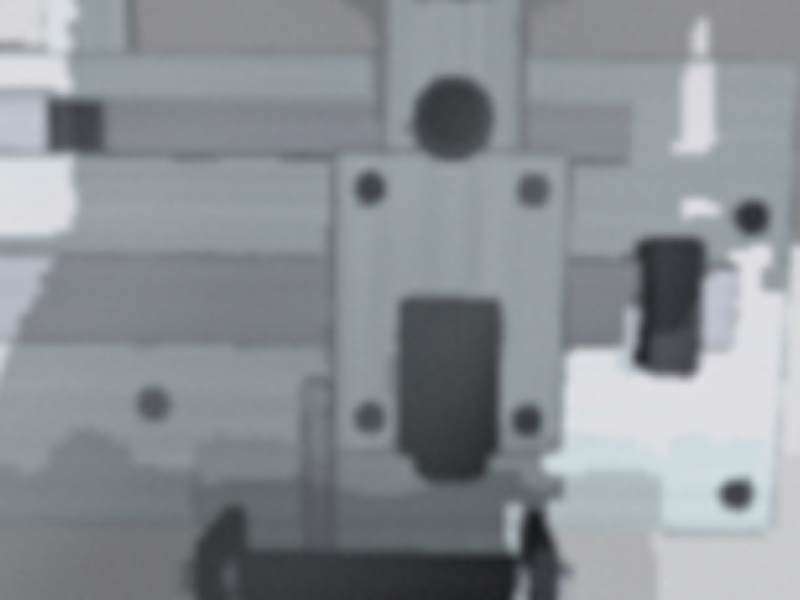

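The tab top centre is confirmed at (405,238), which is world ≈ (0.547, -0.175). The stem at (405,153) to the notch at (292,157) gives about 83.5 mm of travel. I'll move in over the tab and grip it.

Emit:
{"name": "step_arm", "arguments": {"series": [[[0, 0, 0, 0.1, -0.01, 0, 0.6], [0, 0, 0, 0.16, -0.02, 0, 0.6], [0, 0, 0, 0.16, -0.02, -0.14, 0.6], [0, 0, 0, 0.16, -0.02, -0.3, 0.6], [0, 0, 0, 0.16, -0.02, -0.4, 0.6]]]}}

```text
t: 4.8
position: [0.5457, -0.1748, 0.0734]
eef_rot: [-3.139, 0.105, 0.003]
ft_force: [0.5, -0.5, -0.0]
gripper_width: 0.6
grip_force: 0.0
```

Emit:
{"name": "step_arm", "arguments": {"series": [[[0, 0, 0, 0, 0, -0.08, 0.6], [0, 0, 0, 0, 0, -0.08, 0.6], [0, 0, 0, 0, 0, -0.08, 0.4], [0, 0, 0, 0, 0, -0.08, 0.3], [0, 0, 0, 0, 0, -0.08, 0.2]]], "grip_force": 15}}

```text
t: 5.3
position: [0.5476, -0.1753, 0.0568]
eef_rot: [3.139, -0.105, 0.003]
ft_force: [-0.3, 0.0, -0.1]
gripper_width: 0.383
grip_force: 0.0
```

Emit:
{"name": "step_arm", "arguments": {"series": [[[0, 0, 0, 0, 0, 0, 0.1], [0, 0, 0, 0, 0, 0, 0], [0, 0, 0, 0, 0, 0, 0], [0, 0, 0, 0, 0, 0, 0], [0, 0, 0, 0, 0, 0, 0]]]}}

```text
t: 5.8
position: [0.5473, -0.1751, 0.0557]
eef_rot: [3.14, -0.105, 0.0]
ft_force: [-0.6, 0.8, 4.2]
gripper_width: 0.151
grip_force: 15.0
```

Emit:
{"name": "step_arm", "arguments": {"series": [[[0, 0, 0, 0.002, 0.02, 0, 0], [0, 0, 0, 0.004, 0.05, 0, 0], [0, 0, 0, 0.006, 0.08, 0, 0], [0, 0, 0, 0.008, 0.11, 0, 0], [0, 0, 0, 0.01, 0.14, 0, 0]]], "grip_force": 30}}

```text
t: 6.3
position: [0.5501, -0.1395, 0.0557]
eef_rot: [3.14, -0.105, 0.002]
ft_force: [1.7, -5.2, 3.7]
gripper_width: 0.148
grip_force: 30.0
```

Emit:
{"name": "step_arm", "arguments": {"series": [[[0, 0, 0, 0.002, 0.03, 0, 0], [0, 0, 0, 0.004, 0.06, 0, 0], [0, 0, 0, 0.006, 0.09, 0, 0], [0, 0, 0, 0.008, 0.11, 0, 0], [0, 0, 0, 0.008, 0.12, 0, 0]]]}}

```text
t: 6.8
position: [0.5525, -0.1091, 0.0557]
eef_rot: [-3.14, 0.104, -0.003]
ft_force: [6.9, -3.1, 0.6]
gripper_width: 0.145
grip_force: 30.0
```

Emit:
{"name": "step_arm", "arguments": {"series": [[[0, 0, 0, 0.004, 0.01, 0, 0], [0, 0, 0, 0.006, 0.02, 0, 0], [0, 0, 0, 0.008, 0.03, 0, 0], [0, 0, 0, 0.008, 0.036, 0, 0], [0, 0, 0, 0.008, 0.036, 0, 0]]]}}

```text
t: 7.3
position: [0.5533, -0.1002, 0.0556]
eef_rot: [-3.139, 0.104, 0.002]
ft_force: [-3.6, 1.0, 8.6]
gripper_width: 0.151
grip_force: 30.0
```

Emit:
{"name": "step_arm", "arguments": {"series": [[[0, 0, 0, 0, 0.004, 0, 0], [0, 0, 0, 0, 0.008, 0, 0], [0, 0, 0, 0, 0.008, 0, 0], [0, 0, 0, 0, 0.008, 0, 0], [0, 0, 0, 0, 0.008, 0, 0]]]}}

```text
t: 7.8
position: [0.5534, -0.0982, 0.0557]
eef_rot: [-3.139, 0.104, 0.001]
ft_force: [-3.5, 0.5, 7.8]
gripper_width: 0.147
grip_force: 30.0
```

Emit:
{"name": "step_arm", "arguments": {"series": [[[0, 0, 0, 0, 0.004, 0, 0], [0, 0, 0, 0, 0.008, 0, 0], [0, 0, 0, 0, 0.008, 0, 0], [0, 0, 0, 0, 0.008, 0, 0], [0, 0, 0, 0, 0.008, 0, 0]]]}}

```text
t: 8.3
position: [0.5536, -0.0959, 0.0556]
eef_rot: [-3.139, 0.104, 0.001]
ft_force: [-1.7, 4.6, 7.3]
gripper_width: 0.147
grip_force: 30.0
```

Emit:
{"name": "step_arm", "arguments": {"series": [[[0, 0, 0, 0.001, 0.004, 0, 0], [0, 0, 0, 0.001, 0.006, 0, 0], [0, 0, 0, 0.001, 0.006, 0, 0], [0, 0, 0, 0.001, 0.006, 0, 0], [0, 0, 0, 0.001, 0.006, 0, 0]]]}}

```text
t: 8.8
position: [0.5537, -0.0944, 0.0556]
eef_rot: [-3.139, 0.104, 0.001]
ft_force: [-2.6, 3.4, 7.9]
gripper_width: 0.15
grip_force: 30.0
```

The +y pull suggests the ball is starting to fall in. I'll continue in small steps.

Emit:
{"name": "step_arm", "arguments": {"series": [[[0, 0, 0, 0, 0.004, 0, 0], [0, 0, 0, 0, 0.004, 0, 0], [0, 0, 0, 0, 0.004, 0, 0], [0, 0, 0, 0, 0.004, 0, 0], [0, 0, 0, 0, 0.004, 0, 0]]]}}

```text
t: 9.3
position: [0.5538, -0.0937, 0.0556]
eef_rot: [-3.139, 0.104, 0.001]
ft_force: [-1.5, 1.0, 7.3]
gripper_width: 0.145
grip_force: 30.0
```

Emit:
{"name": "step_arm", "arguments": {"series": [[[0, 0, 0, 0, 0.004, 0, 0], [0, 0, 0, 0, 0.004, 0, 0], [0, 0, 0, 0, 0.004, 0, 0], [0, 0, 0, 0, 0.004, 0, 0], [0, 0, 0, 0, 0.004, 0, 0]]]}}

```text
t: 9.8
position: [0.5538, -0.0928, 0.0556]
eef_rot: [-3.139, 0.104, 0.0]
ft_force: [-1.0, 0.1, 7.1]
gripper_width: 0.153
grip_force: 30.0
```

Emit:
{"name": "step_arm", "arguments": {"series": [[[0, 0, 0, 0, 0.004, 0, 0], [0, 0, 0, 0, 0.004, 0, 0], [0, 0, 0, 0, 0.004, 0, 0], [0, 0, 0, 0, 0.004, 0, 0], [0, 0, 0, 0, 0.004, 0, 0]]]}}

```text
t: 10.3
position: [0.5539, -0.0919, 0.0557]
eef_rot: [-3.139, 0.105, 0.0]
ft_force: [-1.2, 0.3, 6.2]
gripper_width: 0.148
grip_force: 30.0
```

Emit:
{"name": "step_arm", "arguments": {"series": [[[0, 0, 0, 0, 0.004, 0, 0], [0, 0, 0, 0, 0.004, 0, 0], [0, 0, 0, 0, 0.004, 0, 0], [0, 0, 0, 0, 0.004, 0, 0], [0, 0, 0, 0, 0.004, 0, 0]]]}}

```text
t: 10.8
position: [0.554, -0.0909, 0.0556]
eef_rot: [-3.139, 0.105, -0.0]
ft_force: [0.7, 0.3, 6.5]
gripper_width: 0.146
grip_force: 30.0
```

Run:
```python
from h import *
s=read_state();print(np.round(s["position"],4),s["ft_force"])
m=camera_model("side")
I=capture("side");o=[I[180:290,250:360]]
for P in((.606,-.0955,.055),(.603,-.098,.02)):print(proj("side",P,m))
I=capture("wrist");o.append(cv2.resize(I[0:170,190:360],(110,110)))
cv2.imwrite("pics/n1.png",np.hstack([cv2.resize(I[60:190,190:350],(800,600),interpolation=cv2.INTER_CUBIC)[:, :400],cv2.resize(o[0],(400,600),interpolation=cv2.INTER_CUBIC)])) if 0 else cv2.imwrite("pics/n1.png",np.hstack([cv2.resize(o[0],(400,400),interpolation=cv2.INTER_CUBIC),cv2.resize(I[0:240,136:376],(400,400),interpolation=cv2.INTER_CUBIC)]))
```

```text
[ 0.554  -0.0909  0.0556] [0.74137942 0.32417906 6.46700521]
[281.37181968 216.45113926]
[280.20644037 227.19588645]
```

View pics/n1.png

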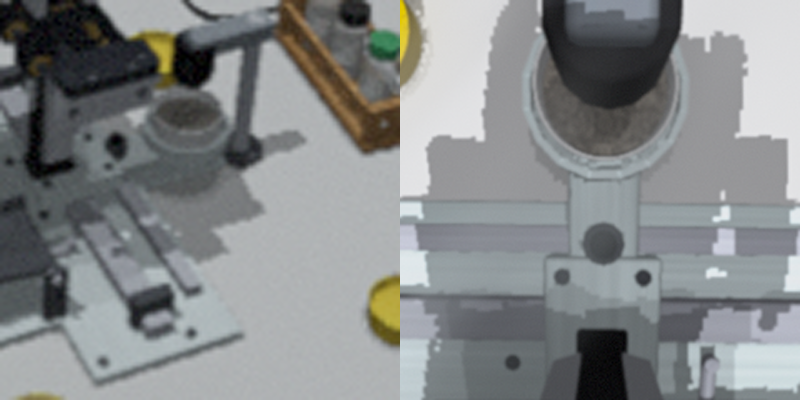

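The head sits over the cup and the force profile fits the notch: a +y pull from y = -0.096 to -0.0937, then about none. I'll feel for the far wall to bracket the middle.

Emit:
{"name": "step_arm", "arguments": {"series": [[[0, 0, 0, 0, 0.003, 0, 0], [0, 0, 0, 0, 0.003, 0, 0], [0, 0, 0, 0, 0.003, 0, 0], [0, 0, 0, 0, 0.003, 0, 0], [0, 0, 0, 0, 0.003, 0, 0]]]}}

```text
t: 11.4
position: [0.5541, -0.0902, 0.0556]
eef_rot: [-3.139, 0.105, -0.0]
ft_force: [0.4, -1.2, 4.9]
gripper_width: 0.146
grip_force: 30.0
```

Emit:
{"name": "step_arm", "arguments": {"series": [[[0, 0, 0, 0, 0.003, 0, 0], [0, 0, 0, 0, 0.003, 0, 0], [0, 0, 0, 0, 0.003, 0, 0], [0, 0, 0, 0, 0.003, 0, 0], [0, 0, 0, 0, 0.003, 0, 0]]]}}

```text
t: 11.9
position: [0.5541, -0.0896, 0.0557]
eef_rot: [-3.139, 0.105, -0.001]
ft_force: [0.3, -0.4, 5.1]
gripper_width: 0.146
grip_force: 30.0
```

Emit:
{"name": "step_arm", "arguments": {"series": [[[0, 0, 0, 0, 0.003, 0, 0], [0, 0, 0, 0, 0.003, 0, 0], [0, 0, 0, 0, 0.003, 0, 0], [0, 0, 0, 0, 0.003, 0, 0], [0, 0, 0, 0, 0.003, 0, 0]]]}}

```text
t: 12.4
position: [0.5541, -0.0892, 0.0556]
eef_rot: [-3.14, 0.105, -0.001]
ft_force: [1.4, -2.5, 5.0]
gripper_width: 0.144
grip_force: 30.0
```

Emit:
{"name": "step_arm", "arguments": {"series": [[[0, 0, 0, 0, 0.003, 0, 0], [0, 0, 0, 0, 0.003, 0, 0], [0, 0, 0, 0, 0.003, 0, 0], [0, 0, 0, 0, 0.003, 0, 0], [0, 0, 0, 0, 0.003, 0, 0]]]}}

```text
t: 12.9
position: [0.5541, -0.0888, 0.0556]
eef_rot: [3.139, -0.105, 0.001]
ft_force: [1.9, -6.3, 4.8]
gripper_width: 0.149
grip_force: 30.0
```

Resistance is building (-6.3 N) near y = -0.089, so that is the far wall. The notch middle is about y = -0.0915, and I'll back off to it.

Emit:
{"name": "step_arm", "arguments": {"series": [[[0, 0, 0, 0, -0.006, 0, 0], [0, 0, 0, 0, -0.012, 0, 0], [0, 0, 0, 0, -0.012, 0, 0], [0, 0, 0, 0, -0.012, 0, 0], [0, 0, 0, 0, -0.012, 0, 0]]]}}

```text
t: 13.4
position: [0.554, -0.0911, 0.0556]
eef_rot: [-3.139, 0.105, -0.0]
ft_force: [-0.5, -1.2, 6.4]
gripper_width: 0.148
grip_force: 30.0
```

Emit:
{"name": "step_arm", "arguments": {"series": [[[0, 0, 0, 0, 0, 0, 0], [0, 0, 0, 0, 0, 0, 0], [0, 0, 0, 0, 0, 0, 0], [0, 0, 0, 0, 0, 0, 0], [0, 0, 0, 0, 0, 0, 0]]]}}

```text
t: 13.9
position: [0.554, -0.0912, 0.0556]
eef_rot: [-3.139, 0.105, -0.0]
ft_force: [1.1, -0.8, 7.2]
gripper_width: 0.149
grip_force: 30.0
```

Run:
```python
from h import *
s=read_state();print(np.round(s["position"],4),np.round(s["ft_force"],1),np.abs(s["joint_vel"]).max())
I=capture("wrist");cv2.imwrite("pics/n2.png",cv2.resize(I[0:240,106:406],(750,600),interpolation=cv2.INTER_CUBIC))
```

```text
[ 0.554  -0.0912  0.0556] [ 1.1 -0.8  7.2] 0.001103722540399822
```

View pics/n2.png

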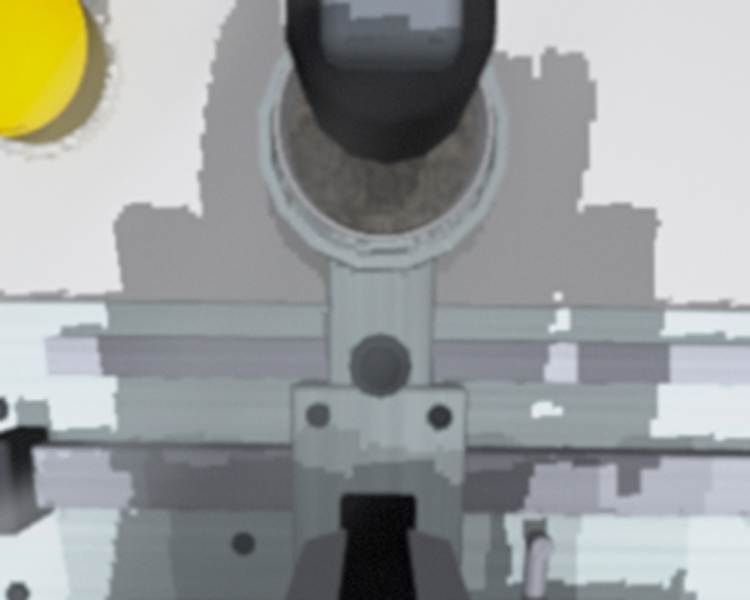

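The head (388) and cup (384) line up, the cup is level in its nest, and the notch is hidden under the ball's arm. The arm is at rest between the two notch walls, so I'm handing in.

```bash
python3 -c "
from rig import *
print(close_job())"
```

```text
the job is handed in; nothing more can be done
None
```

I handed in the job with the pedal pressed to its stop and released, and the carriage held at rest about 84 mm from home by its tab (30 N grip); the ball being in the notch is judged from the forces felt and the cup lining up under the head, and no verdict came back.

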